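# Hang the scoop holder on the post's screw

### The arm

A 6-joint arm with a two-finger parallel gripper is mounted at the origin on the work surface. World frame = base frame: x ahead of the robot, y to its left, z up, the work surface at z = 0. Lengths are in mm, angles in rad, forces in N, time in s.
With the tool pointing down it reaches from about 400 to 925 mm from the base axis. Payload 12.5 kg.
Tool frame: the origin (TCP) lies midway between the tips of the shut fingers; the grasp point (between the pads) lies 19 mm behind it; x points along the fingers, y is the direction in which the jaws open and shut, and the axes are right-handed (so a half turn about x gives the same grasp; the last joint's range is limited). The gripper opens to 95 mm and grips with 3 to 60 N. Pads are 20 mm wide; open, the fingers measure 119 mm over their backs; the gripper's body (75 mm by 180 mm) begins 59 mm behind the grasp point.
Start: joints at [1.101, 0.491, 1.559, -0, 1.092, -0.106], TCP at [222.377, 584.119, 214.661] pointing down, gripper open.
Joint ranges: [-3.1, 3.1], [-0.84, 2.19], [0.05, 2.79], [-1.13, 4.28], [0.06, 2.93], [-2.69, 2.69]. Speed limits (rad/s): [2.22, 2.22, 2.79, 3.14, 3.14, 3.14].

### API

Orientations are given as [roll, pitch, yaw] about the fixed x, y, z axes, in that order (R = Rz(yaw) Ry(pitch) Rx(roll)).
In Python, from cell import state, read_camera, job_done gives the robot as it stands.
- The arm moves only by the tool move_arm, never from a script. Its argument "targets" is a list of rows, each a list of 7 numbers: the shift along the world's x, y, z in m, then the turn, a rotation vector about the world's x, y, z in degrees, then the gripper's target within -1 to 1 (fully open at 1, half-way at 0, shut at -1). In form: [[dx, dy, dz, wx, wy, wz, hand], ...]. A call has 1 to 10 rows; each row is the pose to reach, as a shift and turn from the pose commanded when the call began; what a row does not reach only later rows make up. A row lasts 1/10 s, in which the tool goes at most 50 mm and 8.59 degrees, less where a joint would pass 70% of its speed; a pose out of reach is approached as far as the arm can. A call with a gripper value outside its range is refused whole. The fingers move at their own pace and stop on an object; the grip force is fixed at half the most. Time passes only in rows, so rows that repeat a pose let the fingers close. It gives the time, the measured TCP pose, the force and the opening at its end, in the units of the state.
- state(): the state, without advancing time (a new reading comes with each control period).
- read_camera(name): name is "side" or "top" or "wrist"; returns a dict with "img" (420x560x3 uint8, blue, green, red), "mtx" (3x3 intrinsics, pixels), "k1" (the pictures are not rectified: a ray, as slopes to the right and down, at radius r is drawn at 1 + k1 r^2 times it, then the intrinsics apply), "cam_to_world" (4x4, takes a point from camera to world coordinates); the wrist camera has in their place "mount" (4x4, takes a point from camera to tool coordinates, whose origin is the TCP and whose axes are the tool frame's). Camera axes: x right, y up, looking along -z (the intrinsics and any distortion apply to the point x, -y, -z); pixel columns grow to the right and rows downward; lengths in mm; the calibration is good to about 2 mm. A picture is of the moment at which its call begins: read the wrist's pose just before it. There is no depth.
- job_done(): hands the job in, once; it reports no verdict.
The state is a dict: "t": time; "joints": joint angles; "qvel": joint speeds; "tau": joint torques, N m; "eef_pos": TCP position; "tcp_rot": TCP orientation; "ft_force": force on the tool from outside, world axes, zero at the start; "moment": the same for the moment, N m; "opening": opening from 0.0 (shut) to 1.0 (fully open).
Only numpy, scipy, OpenCV 4.12 (cv2) and the standard library are available. Lean on these libraries where they do the work, as an engineer would, in place of code of your own. Each camera call takes 0.05 s, during which the arm holds its last target.

### The job

Hang the metal scoop holder on the short black post: slip the round part of its keyhole over the protruding screw head, then pull the holder straight down until the screw is fully home at the top of the slot and the holder sits locked, upright and flat against the post, and let go. Feel for the screw gently and never force the holder against the post or screw; leave everything else on the table where it is.

Things in the scene. Friction and masses are not known exactly. Their poses are not given: they have to be found in the camera images.
- holder: Metal scoop holder, 0.25-0.46 kg, loose, upright on the table: flat back plate 90 wide (y), 4 thick, 152 tall; open pocket at its lower front (to x = 54, 90 wide, 70 tall); grip block on top (see point grip). Origin: bottom edge of the back face, mid width. z up, +x from the back face (plane x = 0, goes against the post) to the pocket, y along the width. At y = 0 a keyhole through the plate.
- keyhole (a point): Centre of the keyhole's round (octagonal) hole, 16 mm across, on the holder's back face, 110 mm above the holder's origin. From it a slot 8 mm wide runs straight up. Beside the slot, on the front, two ramps rise 0.3 mm per mm from 7 mm above this point upwards, so pulling the holder down wedges the sprung screw head outwards. Axes as the holder's.
- slot_home (a point): Where the screw's axis is when fully home at the top of the slot: on the holder's back face, 18 mm above point keyhole, 128 mm above the holder's origin. Axes as the holder's.
- grip (a point): Where to pinch: middle of the grip block (14 thick along x from the back face's plane, 40 wide in y, 152 to 210 mm above the underside), 197 mm above the underside, 7 mm in front of the back face. Pinch it from above across the 14 mm. Held here, fingertips reaching up to 19 mm lower stay above the post's top when the holder hangs.
- post: Short black post fixed to the table: 60 wide (y), 40 deep, top 186 mm above the table, on a foot plate 120 x 90 x 8. Origin: at table height below the middle of its front face; z up, +x straight out of that face (plane x = 0), y along it. Hung properly, the holder's axes are parallel to the post's and its back face lies on this face.
- screw_zone (a point): On the post's face, on its centreline, 160 mm above the table. One steel screw sticks straight out of the centreline within 14 mm above or below this point; its height differs each time and is not measured: look or feel for it. Neck 5 dia; flat head 12 dia, 4 thick, outer face 9 mm off the post's face. A plate pressed on the head stands 9 mm off; with the head in the hole it goes flush.
- screw (a joint): How far the sprung screw is drawn out of the post (m): 0 when free (it cannot be pushed in), about 0.0023 to 0.0026 with the holder fully home; the spring pulls back with 4.7 N at 0, about 9 N at home. Dragging the holder down the ramps takes 5 to 14 N with friction, then comes a hard stop at the slot's top end. Its weight alone does not do it.
- spice_jar: Bystander: small lidded jar, 50 dia x 85 tall, between the task's things; origin under its centre
- can: Bystander: food can, 74 dia x 110 tall; origin under its centre
- tub_a: Bystander: white lidded food tub about 106 x 156 x 70 tall; origin under its centre
- tub_b: Bystander: white lidded food tub about 106 x 136 x 55 tall; origin under its centre
- scoop: Bystander: steel spoon-shaped scoop about 180 long lying flat on the table nearest the robot; origin near its middle
- onion: Bystander: onion, 74 dia x 66 tall; origin under its centre
- beaker: Bystander: open steel beaker, 72 dia x 90 tall; origin under its centre
Not all that is in view belongs to the job. Leave any brown or purple look-alike of the holder alone.

How it is judged:
By the outcome, as a careful person would: the job done as asked, in the order asked, and still so for the second after the job is handed in, with the robot touching nothing.
It also fails if it takes over 72 s, if anything falls off the work surface, if the arm or the gripper's body presses on something with over 40 N, if the wrist force passes 120 N, or if a joint passes its speed limit or range.

## Working session

There is one attempt and no reset: what is moved stays moved. The work goes in short steps, Python scripts to look and compute and a tool call to move; the robot and the scene stay as the last step left them, time stands still between calls to the robot, and variables do not carry over. Pictures are saved under pics/ and viewed, and the job is handed in when it is done.

Besides the shell and the picture viewer there is one more tool, called after "Call:" in YAML: its name, and indented under it one key for each argument. move_arm: Moves the arm, as the interface text tells. Its arguments: {"type":"object","properties":{"targets":{"type":"array"}},"required":["targets"]}

```bash
mkdir -p pics; ls; python3 - <<'E'
from cell import state, read_camera
import cv2
s=state(); print(s)
for n in ("side","top","wrist"):
    c=read_camera(n); cv2.imwrite(f"pics/{n}0.png",c["img"])
    print(n,c["mtx"],c["k1"],c.get("cam_to_world"),c.get("mount"))
E
```

```text
pics
{'t': 0.0, 'joints': array([ 1.10140034e+00,  4.91528797e-01,  1.55943021e+00,  6.17613556e-06,
        1.09172476e+00, -1.05595222e-01]), 'qvel': array([ 0.00049318,  0.00159316,  0.00167071, -0.00135718, -0.00123672,
       -0.00085178]), 'tau': array([-9.87779349e-04, -6.12639284e+01, -2.58180428e+01,  6.93217199e-02,
        4.80815547e-02, -6.17418846e-05]), 'eef_pos': array([222.25769762, 583.88752517, 214.08749372]), 'tcp_rot': array([-1.68141184,  1.5697052 , -2.04521545]), 'ft_force': array([ 0.40796985,  0.8390969 , -0.29309088]), 'moment': array([ 9.91463234e-05,  9.91751103e-03, -1.10613596e-02]), 'opening': 1.0014190736756732}
side [[545.28585074   0.         282.94680101]
 [  0.         545.28585074 210.49817094]
 [  0.           0.           1.        ]] -0.21189898917173997 [[ 8.27522382e-01  3.06952210e-01 -4.70092596e-01  4.20598712e+00]
 [-5.61149812e-01  4.25625230e-01 -7.09897213e-01 -8.47027079e+02]
 [-1.78212493e-02  8.51248203e-01  5.24460579e-01  7.64603341e+02]
 [ 0.00000000e+00  0.00000000e+00  0.00000000e+00  1.00000000e+00]] None
top [[443.10755175   0.         282.19302094]
 [  0.         443.10755175 198.93968537]
 [  0.           0.           1.        ]] -0.09594325793323773 [[ 2.99947310e-02  9.81789214e-01 -1.87590660e-01  3.50103611e+02]
 [-9.99529775e-01  3.06567158e-02  6.27996351e-04 -1.52961627e+00]
 [ 6.36747359e-03  1.87483613e-01  9.82247092e-01  1.27950347e+03]
 [ 0.00000000e+00  0.00000000e+00  0.00000000e+00  1.00000000e+00]] None
wrist [[374.70446727   0.         282.7955852 ]
 [  0.         374.70446727 210.58734867]
 [  0.           0.           1.        ]] -0.03574787505152621 None [[ 1.19669111e-03  2.69860833e-01 -9.62898592e-01 -1.70338512e+02]
 [ 9.99999089e-01 -9.24444863e-04  9.83715805e-04 -1.60989106e+00]
 [-6.24680291e-04 -9.62898892e-01 -2.69861693e-01 -7.52153123e+01]
 [ 0.00000000e+00  0.00000000e+00  0.00000000e+00  1.00000000e+00]]
```

View pics/side0.png

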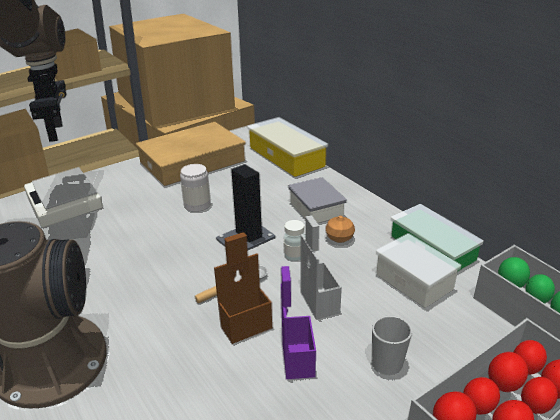

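View pics/top0.png

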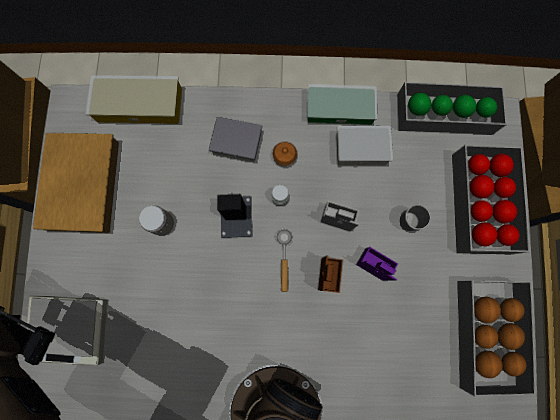

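View pics/wrist0.png

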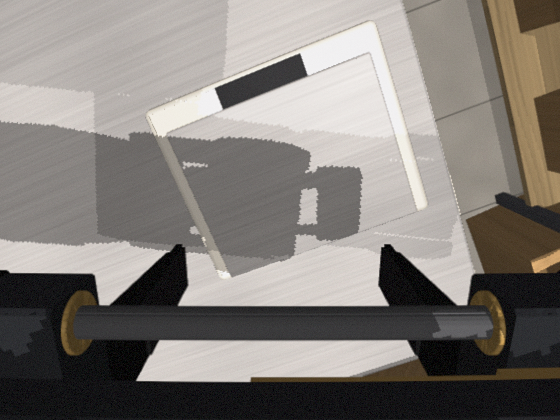

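```bash
cat > h.py <<'E'
import numpy as np, cv2
from cell import state, read_camera
from scipy.spatial.transform import Rotation as Ro
def cam(n):
    s=state(); c=read_camera(n)
    if "mount" in c and c.get("mount") is not None:
        T=np.eye(4); T[:3,:3]=Ro.from_euler("xyz",s["tcp_rot"]).as_matrix(); T[:3,3]=s["eef_pos"]
        c["T"]=T@c["mount"]
    else: c["T"]=np.array(c["cam_to_world"])
    return c
def proj(c,P):
    P=np.atleast_2d(np.asarray(P,float)); q=(P-c["T"][:3,3])@c["T"][:3,:3]
    a=np.stack([q[:,0]/-q[:,2], -q[:,1]/-q[:,2]],1); r2=(a**2).sum(1,keepdims=True)
    a=a*(1+c["k1"]*r2); m=c["mtx"]; return np.stack([a[:,0]*m[0,0]+m[0,2],a[:,1]*m[1,1]+m[1,2]],1)
def ray(c,uv):
    u=cv2.undistortPoints(np.array([[uv]],float),c["mtx"],np.array([c["k1"],0,0,0,0.]))[0,0]
    d=c["T"][:3,:3]@np.array([u[0],-u[1],-1]); return c["T"][:3,3],d
def onz(c,uv,z):
    o,d=ray(c,uv); return o+d*(z-o[2])/d[2]
def crop(c,x0,y0,x1,y1,k,fn):
    cv2.imwrite(fn,cv2.resize(c["img"][y0:y1,x0:x1],None,fx=k,fy=k,interpolation=cv2.INTER_CUBIC))
E
python3 - <<'E'
from h import *
import pickle
t=cam("top"); s=cam("side"); pickle.dump((t,s),open("c0.pkl","wb"))
crop(t,200,170,370,270,4,"pics/topc.png"); crop(s,190,150,350,330,3,"pics/sidec.png")
E
```

```text
(no output)
```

View pics/topc.png

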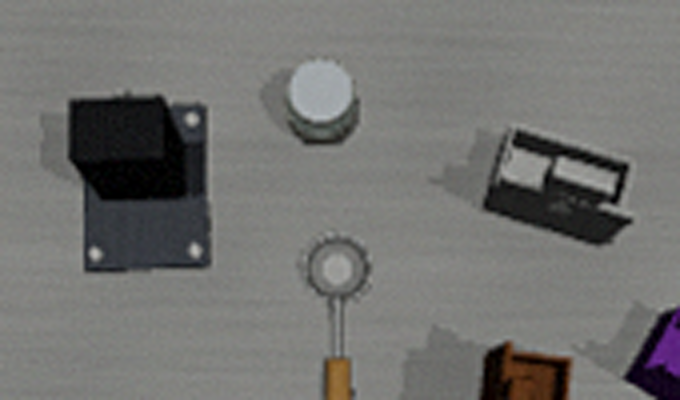

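View pics/sidec.png

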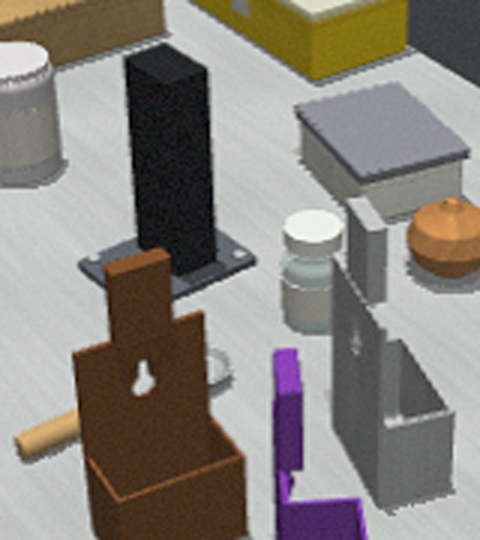

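```bash
python3 - <<'E'
from h import *
import pickle
t,s=pickle.load(open("c0.pkl","rb"))
f=lambda u,v:(200+u/4,170+v/4)
for p in [(70,98),(163,96),(166,160),(71,161)]: print("posttop",onz(t,f(*p),186).round(1))
for p in [(85,270),(210,266),(207,105)]: print("foot",onz(t,f(*p),8).round(1))
g=lambda u,v:(190+u/3,150+v/3)
for p in [(124,58),(163,45),(209,68),(168,86)]: print("side posttop",onz(s,g(*p),186).round(1))
for p in [(80,265),(170,300),(257,260)]: print("side foot",onz(s,g(*p),8).round(1))
print("holder side")
for p in [(334,420),(385,507),(453,490)]: print(onz(s,g(*p),0).round(1))
for p in [(333,262),(386,333)]: print("plate top",onz(s,g(*p),152).round(1))
for p in [(346,200),(371,196),(387,225),(362,235)]: print("grip top",onz(s,g(*p),210).round(1))
for p in [(410,418),(453,408),(398,343)]: print("pocket top",onz(s,g(*p),70).round(1))
print("top")
for p in [(486,207),(610,243)]: print("back bottom?",onz(t,f(*p),0).round(1))
for p in [(512,125),(634,163)]: print("pocket front top?",onz(t,f(*p),70).round(1))
crop(t,310,190,370,240,12,"pics/topc2.png"); crop(t,205,180,265,240,12,"pics/topc3.png")
E
```

```text
posttop [565.2 161.1 186. ]
posttop [568.3 102.5 186. ]
posttop [527.6  98.7 186. ]
posttop [525.1 158.1 186. ]
foot [474.5 169.6   8. ]
foot [480.3  79.7   8. ]
foot [598.2  86.9   8. ]
side posttop [527.8 157.2 186. ]
side posttop [563.7 158.3 186. ]
side posttop [572.2 103.9 186. ]
side posttop [532.   97.5 186. ]
side foot [476.7 164.5   8. ]
side foot [512.   79.4   8. ]
side foot [599.1  86.1   8. ]
holder side
[ 537.5 -107.4    0. ]
[ 512.  -202.1    0. ]
[ 560.1 -215.8    0. ]
plate top [ 525.4 -122.7  152. ]
plate top [ 506.6 -205.2  152. ]
grip top [ 523.3 -139.8  210. ]
grip top [ 539.  -145.2  210. ]
grip top [ 526.8 -178.   210. ]
grip top [ 507.6 -178.   210. ]
pocket top [ 530.4 -202.6   70. ]
pocket top [ 559.9 -211.2   70. ]
pocket top [ 573.7 -133.5   70. ]
top
back bottom? [ 530.4 -118.9    0. ]
back bottom? [ 506.6 -209.8    0. ]
pocket front top? [ 578.5 -129.8   70. ]
pocket front top? [ 554.3 -215.    70. ]
```

View pics/topc2.png

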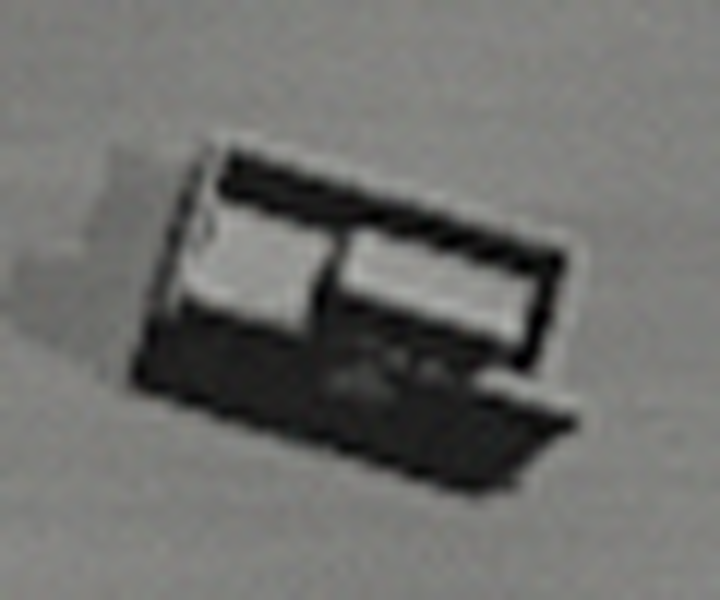

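View pics/topc3.png

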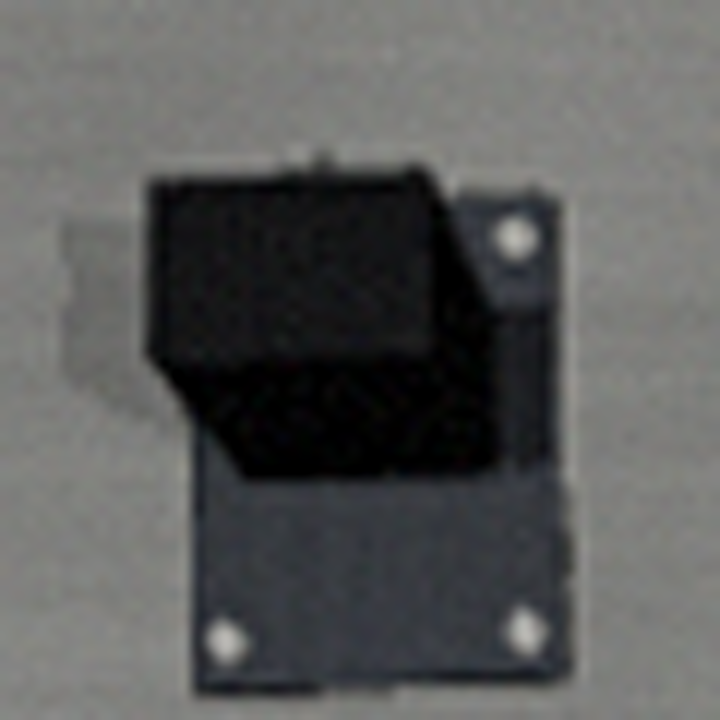

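```bash
cat > fit0.py <<'E'
from h import *
import pickle
from scipy.optimize import least_squares
t,s=pickle.load(open("c0.pkl","rb"))
f=lambda u,v:(310+u/12,190+v/12)
f3=lambda u,v:(205+u/12,180+v/12)
g=lambda u,v:(190+u/3,150+v/3)
H=[(t,f(135,385),(0,45,0)),(t,f(475,492),(0,-45,0)),(t,f(582,420),(0,-45,152)),
(t,f(345,232),(14,20,210)),(t,f(540,287),(14,-20,210)),(t,f(522,338),(0,-20,210)),(t,f(335,288),(0,20,210)),
(t,f(215,138),(54,45,70)),(t,f(572,245),(54,-45,70)),
(s,g(333,262),(0,45,152)),(s,g(386,333),(0,-45,152)),(s,g(385,507),(0,-45,0)),(s,g(453,490),(54,-45,0)),(s,g(453,408),(54,-45,70)),
(s,g(346,200),(0,20,210)),(s,g(371,196),(14,20,210)),(s,g(387,225),(14,-20,210)),(s,g(362,235),(0,-20,210))]
P=[(t,f3(148,178),(0,30,186)),(t,f3(425,172),(0,-30,186)),(t,f3(437,358),(-40,-30,186)),(t,f3(150,355),(-40,30,186)),
(s,g(124,58),(-40,30,186)),(s,g(163,45),(0,30,186)),(s,g(209,68),(0,-30,186)),(s,g(168,86),(-40,-30,186)),(t,f3(245,478),(-40,30,8)),(t,f3(497,470),(-40,-30,8)),(s,g(214,270),(0,-30,8))]
def xf(p,q):
    a=p[2]; return np.array([p[0]+np.cos(a)*q[0]-np.sin(a)*q[1],p[1]+np.sin(a)*q[0]+np.cos(a)*q[1],q[2]])
for L,x0 in ((H,(520,-160,-.25)),(P,(566,130,.05))):
    for cams in ((t,s),(t,),(s,)):
        M=[l for l in L if any(l[0] is c for c in cams)]
        r=least_squares(lambda p:np.concatenate([proj(c,xf(p,q))[0]-uv for c,uv,q in M]),x0,loss="soft_l1",x_scale=(1,1,.01))
        print(r.x.round(3),np.degrees(r.x[2]).round(2)); 
        if len(cams)==2: print(r.fun.reshape(-1,2).round(1).tolist())
E
python3 fit0.py
```

```text
[ 5.16807e+02 -1.58872e+02 -2.49000e-01] -14.28
[[-1.0, 0.5], [0.4, -0.0], [0.8, -0.9], [0.5, -1.0], [0.0, -1.2], [0.1, 0.0], [-0.1, -0.3], [-0.4, -0.9], [1.1, -1.0], [-1.2, -2.1], [-1.3, -0.5], [-2.3, 1.4], [-0.8, 0.4], [0.7, 1.5], [-0.8, 0.2], [-2.3, 0.1], [0.6, 1.1], [2.0, -0.7]]
[ 5.15474e+02 -1.58241e+02 -2.63000e-01] -15.08
[ 5.18360e+02 -1.59133e+02 -2.39000e-01] -13.7
[5.67566e+02 1.31343e+02 5.90000e-02] 3.41
[[0.1, -0.5], [0.8, -0.7], [-0.0, -0.5], [-0.0, 0.4], [-1.1, -0.0], [0.1, -0.7], [-0.5, 0.7], [-1.3, 0.1], [0.5, 0.1], [0.1, 0.2], [0.8, -2.2]]
[5.67024e+02 1.31758e+02 5.40000e-02] 3.11
[5.67699e+02 1.29921e+02 7.80000e-02] 4.48
```

```bash
python3 - <<'E'
from h import *
s=state(); R=Ro.from_euler("xyz",s["tcp_rot"]).as_matrix(); print(R.round(3)); print(np.degrees(s["joints"]))
th=np.radians(35); yaw=np.radians(3.3)
ex=np.array([np.cos(yaw),np.sin(yaw),0]); ez=np.array([0,0,1])
tx=-np.sin(th)*ex-np.cos(th)*ez; tz=-np.cos(th)*ex+np.sin(th)*ez
Rt=np.stack([tx,np.cross(tz,tx),tz],1)
rv=Ro.from_matrix(Rt@R.T).as_rotvec(degrees=True); print("rotvec",rv,np.linalg.norm(rv))
c=np.array([567,131,160])+270*(np.sin(th+.2736)*ex+np.cos(th+.2736)*ez)
tcp=c+170.3*tx+75*tz
print(tcp, (tcp-s["eef_pos"]))
E
```

```text
[[-0.     0.356  0.935]
 [-0.     0.935 -0.356]
 [-1.    -0.    -0.   ]]
[ 6.31032810e+01  2.81460549e+01  8.93308104e+01  2.03824531e-03
  6.25496891e+01 -6.05010029e+00]
rotvec [ -47.62084326    7.31441451 -149.40179271] 156.97815465008415
[616.66661514 133.86375901 234.61652278] [ 394.31981598 -450.15972443   20.24244361]
```

Call:
move_arm:
  targets:
    - [0.03,-0.03,0.02,0,0,-8,1]
    - [0.06,-0.06,0.04,0,0,-16,1]
    - [0.09,-0.09,0.06,0,0,-24,1]
    - [0.12,-0.12,0.08,0,0,-32,1]
    - [0.15,-0.15,0.1,0,0,-40,1]
    - [0.18,-0.18,0.1,0,0,-48,1]
    - [0.21,-0.21,0.1,0,0,-56,1]
    - [0.24,-0.24,0.1,0,0,-64,1]
    - [0.27,-0.27,0.1,0,0,-72,1]
    - [0.29,-0.29,0.1,0,0,-78,1]

```text
t: 1.25
eef_pos: [514.0, 292.1, 314.6]
tcp_rot: [0.65, 1.57, -1.082]
ft_force: [0.1, 0.2, -0.9]
opening: 1.005
```

Call:
move_arm:
  targets:
    - [0.01,-0.015,0,0,0,-8,1]
    - [0.02,-0.03,0,0,0,-16,1]
    - [0.03,-0.045,0,0,0,-24,1]
    - [0.04,-0.06,0,0,0,-32,1]
    - [0.05,-0.075,0,0,0,-40,1]
    - [0.06,-0.09,0,0,0,-48,1]
    - [0.07,-0.105,0,0,0,-56,1]
    - [0.08,-0.12,0,0,0,-64,1]
    - [0.09,-0.14,0,0,0,-72,1]
    - [0.1,-0.158,0,0,0,-78,1]

```text
t: 2.25
eef_pos: [612.7, 135.3, 314.5]
tcp_rot: [0.495, 1.57, -2.597]
ft_force: [0.1, 0.3, -0.1]
opening: 1.001
```

```bash
python3 - <<'E'
from h import *
s=state(); R=Ro.from_euler("xyz",s["tcp_rot"]).as_matrix(); print(R.round(3)); print(np.degrees(s["joints"]),s["t"])
c=cam("wrist"); cv2.imwrite("pics/w1.png",c["img"])
E
```

```text
[[-0.     0.05  -0.999]
 [-0.    -0.999 -0.05 ]
 [-1.     0.     0.   ]]
[ 6.42893778e+00  2.38993244e+01  8.09178740e+01 -7.82528769e-03
  7.51991807e+01  9.35868164e+01] 2.25
```

View pics/w1.png

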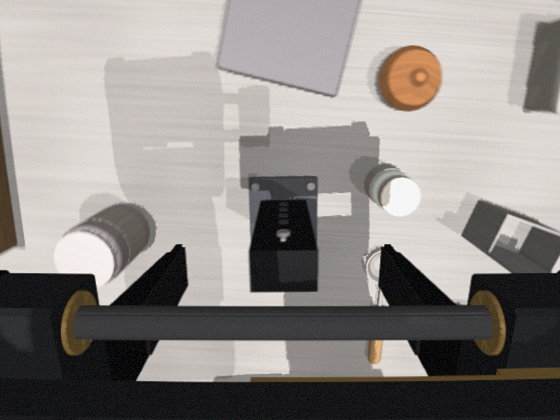

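Call:
move_arm:
  targets:
    - [0.005,0,-0.01,0,7,0,1]
    - [0.01,0,-0.025,0,14,0,1]
    - [0.01,0,-0.04,0,21,0,1]
    - [0.01,0,-0.055,0,28,0,1]
    - [0.01,0,-0.07,0,35,0,1]
    - [0.01,0,-0.07,0,35,0,1]
    - [0.01,0,-0.07,0,35,0,1]

```text
t: 3.0
eef_pos: [622.6, 136.2, 244.0]
tcp_rot: [-0.055, 0.961, -3.141]
ft_force: [0.0, -0.5, -0.2]
opening: 1.001
```

```bash
python3 - <<'E'
from h import *
import pickle
c=cam("wrist"); cv2.imwrite("pics/w2.png",c["img"]); pickle.dump(c,open("w2.pkl","wb"))
crop(c,220,120,350,270,4,"pics/w2c.png"); print(state()["qvel"].round(3))
yaw=np.radians(3.3); ex=np.array([np.cos(yaw),np.sin(yaw),0]);ey=np.array([-np.sin(yaw),np.cos(yaw),0]);o=np.array([567.3,131.5,0])
for q in [(0,30,186),(0,-30,186),(-40,30,186),(-40,-30,186),(9,0,160),(0,0,160),(0,30,8),(0,-30,8)]:
    print(q,proj(c,o+q[0]*ex+q[1]*ey+np.array([0,0,q[2]]))[0].round(1))
E
```

```text
[ 0.003 -0.035 -0.003  0.     0.006  0.002]
(0, 30, 186) [243.2 234.7]
(0, -30, 186) [328.2 236.2]
(-40, 30, 186) [247.9 264.3]
(-40, -30, 186) [324.  265.8]
(9, 0, 160) [286.4 199.3]
(0, 0, 160) [286.5 207.2]
(0, 30, 8) [260.5  91.7]
(0, -30, 8) [319.9  92.2]
```

View pics/w2.png

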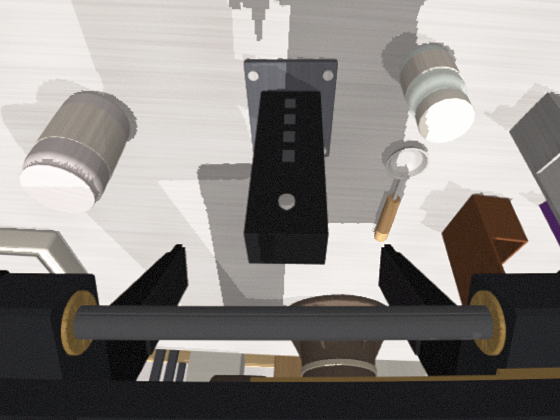

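View pics/w2c.png

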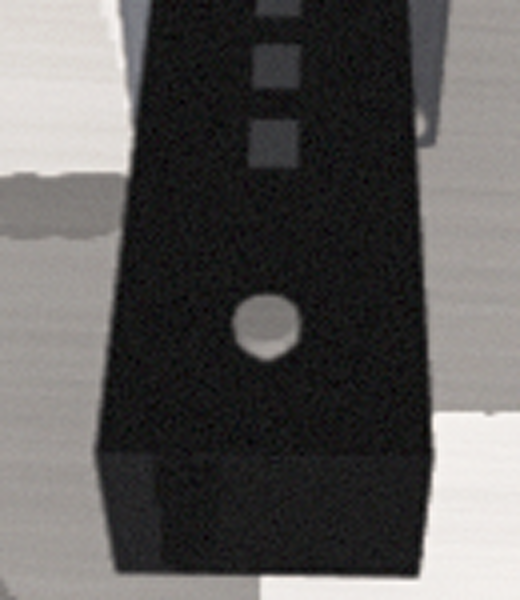

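```bash
cat > fitpost.py <<'E'
from h import *
import pickle
from scipy.optimize import least_squares
exec(open("fit0.py").read().split("for L,x0")[0])
c=pickle.load(open("w2.pkl","rb"))
k=lambda u,v:(220+u/4,120+v/4)
W=[(k(95,450),(0,30,186)),(k(433,452),(0,-30,186)),(k(115,573),(-40,30,186)),(k(419,576),(-40,-30,186))]
a=np.linspace(0,2*np.pi,40)
def res(p,full=False):
    post,h,d=p[:3],p[3],p[4:6]
    r=[np.ravel(proj(cc,xf(post,q))[0]-uv)*.6 for cc,uv,q in P]
    r+=[(proj(c,xf(post,q))[0]+d-uv) for uv,q in W]
    ring=np.array([xf(post,(x,6*np.cos(b),h+6*np.sin(b))) for x in (5,9) for b in a])
    e=proj(c,ring)+d
    ob=np.array([*k(232,292),*k(302,362)])
    r+=[np.array([*e.min(0),*e.max(0)])-ob]
    r+=[d/3]
    return np.concatenate(r)
r=least_squares(res,(567,131,.055,160,0,0),x_scale=(1,1,.01,1,1,1))
print(r.x.round(3),np.degrees(r.x[2])); print(r.fun[22:].round(2))
E
python3 fitpost.py
```

```text
[ 5.67988e+02  1.31368e+02  6.80000e-02  1.62664e+02  1.31000e-01
 -1.54600e+00] 3.8792154064250726
[-0.24  0.33  0.44  0.88 -0.02 -0.74  0.19 -0.34  0.29  0.74 -0.68 -0.69
  0.04 -0.52]
```

Call:
move_arm:
  targets:
    - [0,-0.01,0.02,0,-7,0,0.5]
    - [0,-0.03,0.04,0,-14,0,0.3]
    - [-0.01,-0.06,0.05,0,-21,0,0.2]
    - [-0.02,-0.09,0.06,0,-28,0,0]
    - [-0.03,-0.12,0.06,0,-35,0,0]
    - [-0.04,-0.15,0.06,0,-35,0,0]

```text
t: 3.65
eef_pos: [580.1, -14.3, 309.2]
tcp_rot: [2.935, 1.558, -0.151]
ft_force: [0.4, 0.2, 0.5]
opening: 0.554
```

Call:
move_arm:
  targets:
    - [-0.006,-0.014,0,0,0,8,0]
    - [-0.012,-0.028,0,0,0,16,0]
    - [-0.018,-0.042,0,0,0,24,0]
    - [-0.024,-0.056,0,0,0,32,0]
    - [-0.03,-0.07,0,0,0,40,0]
    - [-0.036,-0.084,0,0,0,48,0]
    - [-0.042,-0.098,0,0,0,56,0]
    - [-0.048,-0.115,0,0,0,64,0]
    - [-0.06,-0.147,-0.01,0,0,72.5,0]
    - [-0.06,-0.147,-0.01,0,0,72.5,0]

```text
t: 4.65
eef_pos: [520.9, -162.7, 296.4]
tcp_rot: [1.238, 1.566, -0.577]
ft_force: [0.6, 0.5, 0.8]
opening: 0.498
```

```bash
python3 - <<'E'
from h import *
import pickle
s=state();print(s["eef_pos"],s["t"],s["joints"],s["opening"])
R=Ro.from_euler("xyz",s["tcp_rot"]).as_matrix(); print(R.round(3),np.degrees(np.arctan2(R[1,1],R[0,1])))
c=cam("wrist"); cv2.imwrite("pics/w3.png",c["img"]); pickle.dump(c,open("w3.pkl","wb"))
crop(c,200,90,400,270,4,"pics/w3c.png")
E
```

```text
[ 520.86164902 -162.74929249  296.35629429] 4.65 [-4.23519150e-01  2.99216899e-01  1.64267065e+00 -8.34330919e-04
  1.19469886e+00 -1.78248599e-01] 0.4975529481853056
[[ 0.004  0.97  -0.243]
 [-0.003 -0.243 -0.97 ]
 [-1.     0.005  0.002]] -14.035293996544963
```

View pics/w3c.png

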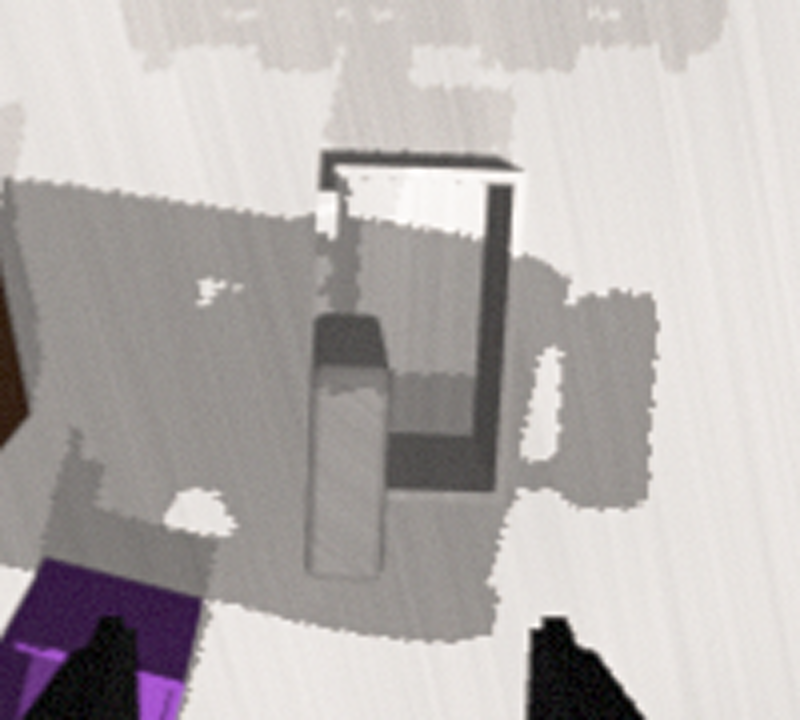

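View pics/w3.png

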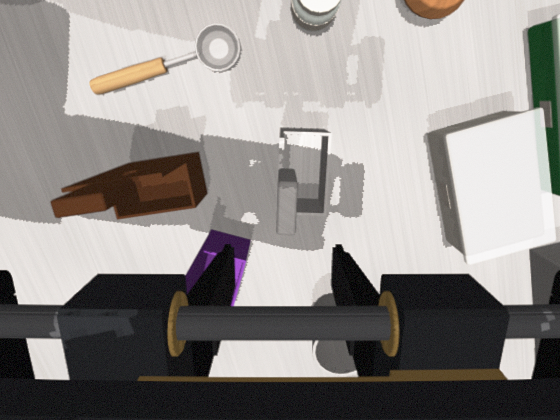

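```bash
python3 - <<'E'
from h import *
import pickle
c=pickle.load(open("w3.pkl","rb"))
q=np.array([onz(c,(200+u/4,90+v/4),210) for u,v in [(317,365),(387,365),(383,577),(307,573)]])
print(q.round(1), q.mean(0).round(1), [np.linalg.norm(q[i]-q[i-1]).round(1) for i in range(4)])
for a,b in ((3,0),(2,1)):
    d=q[b]-q[a]; print(np.degrees(np.arctan2(d[1],d[0]))-90)
p=np.array([546.8-30,-158.8]);
y=-.249; print(516.8+7*np.cos(y),-158.9+7*np.sin(y))
E
```

```text
[[ 525.1 -139.9  210. ]
 [ 536.9 -142.9  210. ]
 [ 527.1 -180.7  210. ]
 [ 514.  -176.6  210. ]] [ 525.8 -160.   210. ] [np.float64(38.3), np.float64(12.2), np.float64(39.1), np.float64(13.8)]
-16.853331301151286
-14.481513928809036
523.5841153882075 -160.6250444630463
```

Call:
move_arm:
  targets:
    - [0.003,0.001,-0.02,0,0,-0.5,0]
    - [0.003,0.001,-0.04,0,0,-0.5,0]
    - [0.003,0.001,-0.065,0,0,-0.5,0]
    - [0.003,0.001,-0.085,0,0,-0.5,0]
    - [0.003,0.001,-0.1,0,0,-0.5,0]
    - [0.003,0.001,-0.11,0,0,-0.5,0]
    - [0.003,0.001,-0.1165,0,0,-0.5,0]
    - [0.003,0.001,-0.1165,0,0,-0.5,0]
    - [0.003,0.001,-0.1165,0,0,-0.5,0]

```text
t: 5.6
eef_pos: [525.7, -159.8, 179.0]
tcp_rot: [1.44, 1.569, -0.39]
ft_force: [-0.9, -0.1, 0.3]
opening: 0.5
```

```bash
python3 - <<'E'
from h import *
s=state();print(s["eef_pos"],s["t"],s["ft_force"])
c=cam("wrist"); cv2.imwrite("pics/w4.png",c["img"])
E
```

```text
[ 525.69870072 -159.83001434  178.9854169 ] 5.6 [-0.92944303 -0.13768166  0.30805949]
```

View pics/w4.png

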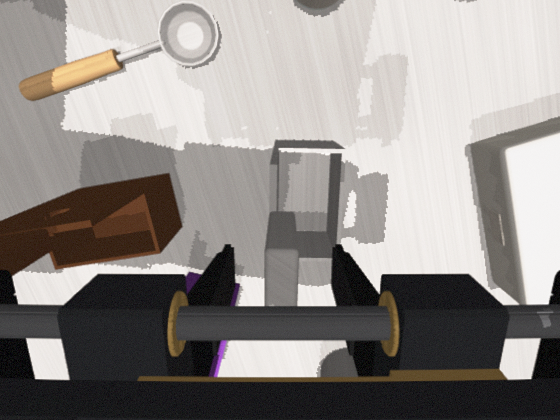

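Call:
move_arm:
  targets:
    - [0,0,0,0,0,0,-0.5]
    - [0,0,0,0,0,0,-1]
    - [0,0,0,0,0,0,-1]
    - [0,0,0,0,0,0,-1]
    - [0,0,0,0,0,0,-1]
    - [0,0,0,0,0,0,-1]

```text
t: 6.25
eef_pos: [525.3, -159.9, 178.1]
tcp_rot: [-1.185, 1.571, -3.014]
ft_force: [-0.5, -0.4, -0.1]
opening: 0.147
```

Call:
move_arm:
  targets:
    - [0,0,0.01,0,0,0,-1]
    - [0,0,0.03,0,0,0,-1]
    - [0,0,0.06,0,0,0,-1]
    - [0,0,0.09,0,0,0,-1]
    - [0,0,0.11,0,0,0,-1]
    - [0,0,0.12,0,0,0,-1]
    - [0,0,0.12,0,0,0,-1]
    - [0,0,0.12,0,0,0,-1]

```text
t: 7.05
eef_pos: [525.0, -159.7, 297.3]
tcp_rot: [-1.743, 1.57, 2.71]
ft_force: [-0.6, -0.5, -3.0]
opening: 0.146
```

```bash
python3 - <<'E'
from h import *
s=state();print(s["eef_pos"],s["t"],s["ft_force"],s["moment"],s["opening"])
R=Ro.from_euler("xyz",s["tcp_rot"]).as_matrix(); print(np.degrees(np.arctan2(R[1,1],R[0,1])),R[:,0].round(4))
c=cam("wrist"); cv2.imwrite("pics/w5.png",c["img"])
crop(c,200,100,380,320,3,"pics/w5c.png")
E
```

```text
[ 525.01929681 -159.70614986  297.28839211] 7.05 [-0.57018088 -0.46608149 -2.98260721] [-0.06081153  0.17027205  0.02526313] 0.1462056453443809
-14.844429585318798 [-1.2e-03  5.0e-04 -1.0e+00]
```

View pics/w5c.png

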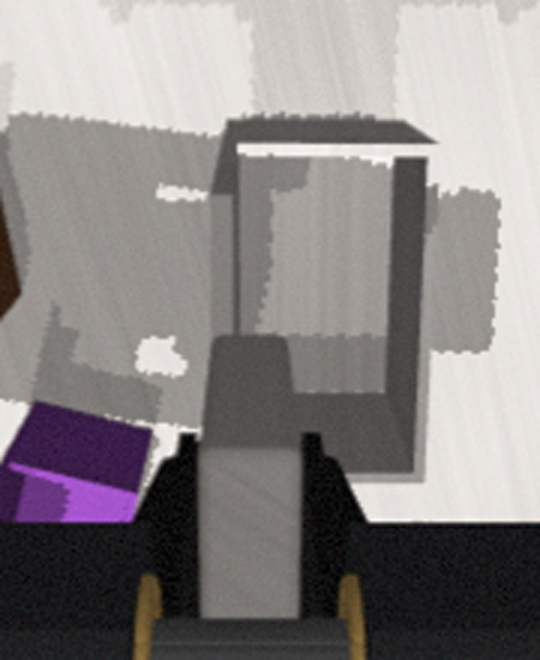

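```bash
cat > inhand.py <<'E'
from h import *
import sys
from scipy.optimize import least_squares
# holder pose in tool: origin offset; tool y = holder x, tool z=-holder y, tool x=-z
c=read_camera("wrist"); c["T"]=np.array(c["mount"])
def H(q,dy,dz,dx=0): # holder pt -> tool; grip (7,0,197) at tool x=-19
    return np.array([-19-(q[2]-197)+dz, q[0]-7+dx, -(q[1])-dy])
E
python3 - <<'E'
from inhand import *
f=lambda u,v:(200+u/3,100+v/3)
for q in [(0,20,210),(14,20,210),(0,20,152),(14,20,152),(0,45,152),(4,45,152),(54,45,70),(54,-45,70),(54,45,0),(0,45,0)]:
    print(q, (proj(c,H(q,0,0))[0]-np.array([200,100]))*3)
E
```

```text
(0, 20, 210) [190.0575863  444.41280731]
(14, 20, 210) [296.41374938 444.4895336 ]
(0, 20, 152) [206.11710732 326.80793981]
(14, 20, 152) [283.3600814  326.86017886]
(0, 45, 152) [204.77620056 189.38508274]
(4, 45, 152) [227.59087969 189.39427747]
(54, 45, 70) [436.97550591 139.99748963]
(54, -45, 70) [421.54152568 479.29992968]
(54, 45, 0) [400.03524236 115.59164578]
(0, 45, 0) [223.52688442 115.3383761 ]
```

Call:
move_arm:
  targets:
    - [0.015,0.02,0,0,0,2,-1]
    - [0.035,0.05,0,0,0,5,-1]
    - [0.055,0.085,0,0,0,8,-1]
    - [0.075,0.12,0,0,0,11,-1]
    - [0.09,0.16,0,0,0,14,-1]
    - [0.0945,0.2,0,0,0,17,-1]
    - [0.0945,0.24,0,0,0,18.5,-1]
    - [0.0945,0.27,0,0,0,18.5,-1]
    - [0.0945,0.287,0,0,0,18.5,-1]
    - [0.0945,0.2945,0,0,0,18.5,-1]

```text
t: 8.15
eef_pos: [619.7, 135.8, 297.3]
tcp_rot: [-1.501, 1.57, -3.006]
ft_force: [-0.4, -0.2, -3.2]
opening: 0.15
```

Call:
move_arm:
  targets:
    - [0,0,-0.01,0,0,0,-1]
    - [0,0,-0.025,0,0,0,-1]
    - [0,0,-0.04,0,0,0,-1]
    - [0,0,-0.055,0,0,0,-1]
    - [0,0,-0.062,0,0,0,-1]
    - [0,0,-0.062,0,0,0,-1]
    - [0,0,-0.062,0,0,0,-1]

```text
t: 8.85
eef_pos: [620.2, 134.0, 236.5]
tcp_rot: [1.451, 1.57, -0.056]
ft_force: [0.5, 0.2, -3.0]
opening: 0.146
```

```bash
python3 - <<'E'
from h import *
import pickle
s=state();print(s["eef_pos"],s["t"],s["ft_force"],s["moment"],s["opening"])
R=Ro.from_euler("xyz",s["tcp_rot"]).as_matrix(); print(np.degrees(np.arctan2(R[1,1],R[0,1])),R[:,0].round(4))
c=cam("wrist"); cv2.imwrite("pics/w6.png",c["img"]);pickle.dump((s,c),open("w6.pkl","wb"))
t=cam("top"); crop(t,200,150,280,250,7,"pics/t6.png")
s=cam("side"); crop(s,190,100,350,280,3,"pics/s6.png"); pickle.dump((t,s),open("c6.pkl","wb"))
E
```

```text
[620.1633548  133.99757034 236.47513465] 8.85 [ 0.50740664  0.23060803 -3.00956505] [-0.08176699  0.09818659  0.00515048] 0.14554386432241137
3.6148664359367193 [ 5.e-04 -0.e+00 -1.e+00]
```

View pics/w6.png

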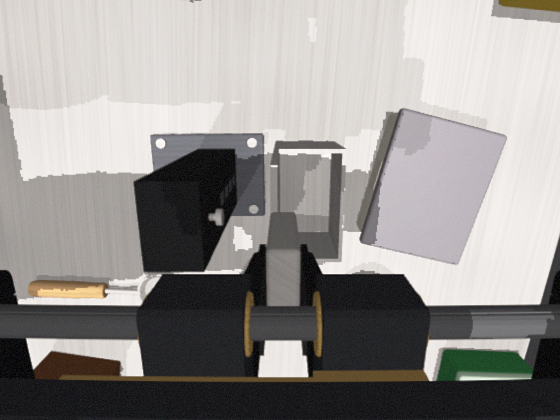

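View pics/t6.png

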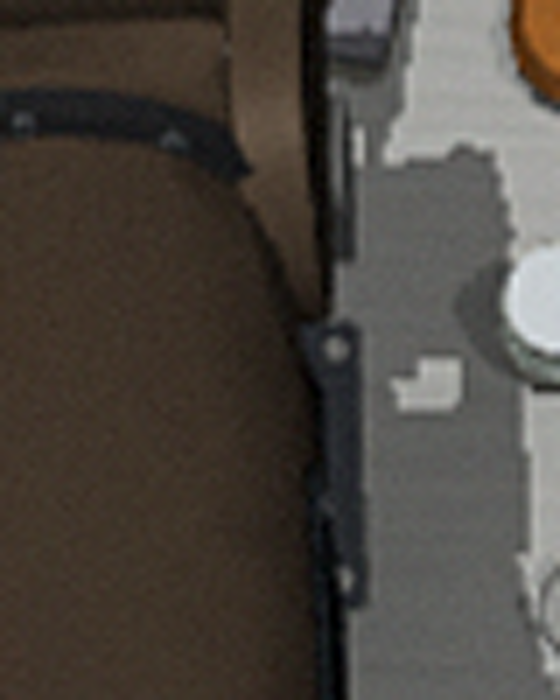

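View pics/s6.png

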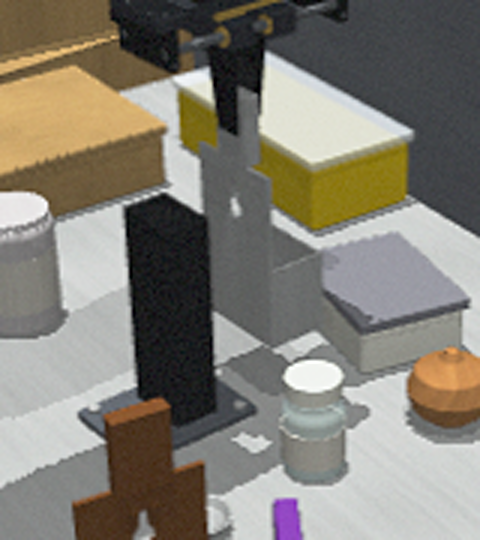

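```bash
python3 - <<'E'
from h import *
import pickle
s,c=pickle.load(open("w6.pkl","rb"))
crop(c,125,120,265,280,5,"pics/w6c.png")
o=np.array([568,131.4,0]);y=np.radians(3.7);ex=np.array([np.cos(y),np.sin(y),0]);ey=np.array([-np.sin(y),np.cos(y),0])
for q in [(0,30,186),(0,-30,186),(-40,30,186),(-40,-30,186),(9,0,163),(5,0,163),(0,30,8)]:
    p=proj(c,o+q[0]*ex+q[1]*ey+np.array([0,0,q[2]]))[0]; print(q,p.round(1),((p-(125,120))*5).round(0))
E
```

```text
(0, 30, 186) [195.6 180.7] [353. 303.]
(0, -30, 186) [201.7 272.4] [383. 762.]
(-40, 30, 186) [129.6 180.8] [ 23. 304.]
(-40, -30, 186) [140.1 272.2] [ 75. 761.]
(9, 0, 163) [219.2 217.5] [471. 487.]
(5, 0, 163) [213.3 217.5] [442. 487.]
(0, 30, 8) [233.4 148. ] [542. 140.]
```

View pics/w6c.png

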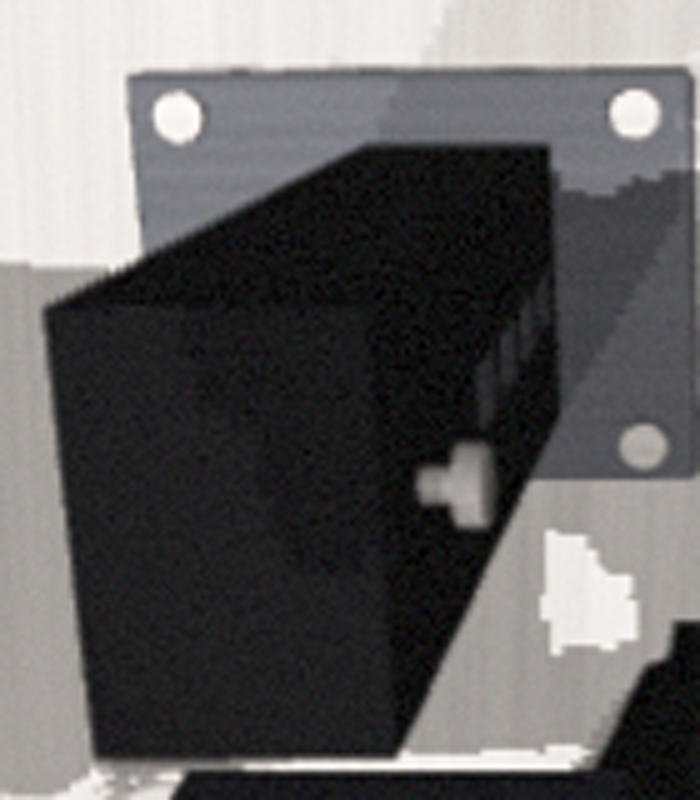

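```bash
python3 - <<'E'
from h import *
import pickle
s,c=pickle.load(open("w6.pkl","rb"))
crop(c,250,130,360,280,5,"pics/w6d.png")
E
```

```text
(no output)
```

View pics/w6d.png

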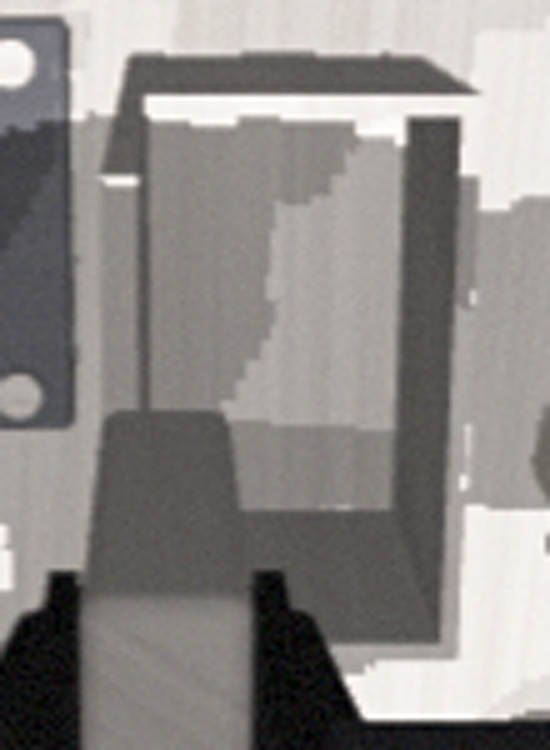

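```bash
cat > joint.py <<'E'
from h import *
import pickle
from scipy.optimize import least_squares
c2=pickle.load(open("w2.pkl","rb")); s6,c6=pickle.load(open("w6.pkl","rb"))
def mnt(c,d): # corrected camera (tool-frame correction)
    T0=c["T"]@np.linalg.inv(c["mount"]); M=np.array(c["mount"]).copy()
    M[:3,3]+=d[:3]; M[:3,:3]=Ro.from_rotvec(d[3:6]).as_matrix()@M[:3,:3]
    e=dict(c); e["T"]=T0@M; return e,T0
k2=lambda u,v:np.array((220+u/4,120+v/4)); k6=lambda u,v:np.array((125+u/5,120+v/5)); kd=lambda u,v:np.array((250+u/5,130+v/5))
W2=[(k2(95,450),(0,30,186)),(k2(433,452),(0,-30,186)),(k2(115,573),(-40,30,186)),(k2(419,576),(-40,-30,186))]
W6=[(k6(370,307),(0,30,186)),(k6(398,757),(0,-30,186)),(k6(45,310),(-40,30,186)),(k6(93,755),(-40,-30,186)),(k6(549,147),(0,30,8))]
HD=[(kd(130,55),(0,45,0)),(kd(420,57),(54,45,0)),(kd(480,93),(54,45,70)),(kd(100,173),(0,45,152)),(kd(105,410),(0,20,152)),(kd(225,412),(14,20,152)),(kd(82,597),(0,20,210)),(kd(252,597),(14,20,210)),(kd(458,658),(54,-45,70))]
def xf(p,q):
    a=p[2]; return np.array([p[0]+np.cos(a)*q[0]-np.sin(a)*q[1],p[1]+np.sin(a)*q[0]+np.cos(a)*q[1],q[2]])
a=np.linspace(0,2*np.pi,60)
def res(p):
    post,h,d=p[:3],p[3],p[4:10]; hy,hz,hyaw,hroll,hpit=p[10:15]
    e2,_=mnt(c2,d); e6,T6=mnt(c6,d); r=[]
    for uv,q in W2: r.append(proj(e2,xf(post,q))[0]-uv)
    for uv,q in W6: r.append(proj(e6,xf(post,q))[0]-uv)
    Rh=Ro.from_rotvec([hroll,hpit,hyaw]).as_matrix()
    for uv,q in HD:
        g=Rh@(np.array(q)-(7,0,197)); t=np.array([-19-g[2]+hz,g[0],-(g[1]+hy)])
        r.append(proj(e6,T6[:3,:3]@t+T6[:3,3])[0]-uv)
    ring=lambda xs:np.array([xf(post,(x,6*np.cos(b),h+6*np.sin(b))) for x in xs for b in a])
    e=proj(e2,ring((5,9))); r.append(np.array([*e.min(0),*e.max(0)])-np.array([*k2(232,292),*k2(302,362)]))
    e=proj(e6,ring((9,5))); r.append(np.array([e[:,0].max(),e[:,1].min(),e[:,1].max()])-np.array([k6(497,0)[0],k6(0,440)[1],k6(0,530)[1]]))
    r+=[d[:3]/1.5,d[3:]/.005,np.array([hy/1.5,hz/1.5,hyaw/.01,hroll/.01,hpit/.01])]
    return np.concatenate(r)
r=least_squares(res,[568,131.4,.065,163]+[0]*11,x_scale=[1,1,.01,1,1,1,1,.01,.01,.01,1,1,.01,.01,.01])
p=r.x
print("post",p[:2].round(2),np.degrees(p[2]).round(2),"h",p[3].round(2)); print("cam",p[4:7].round(2),np.degrees(p[7:10]).round(2)); print("hold",p[10:12].round(2),np.degrees(p[12:]).round(2))
print(r.fun[:36].reshape(-1,2).round(2).tolist(), r.fun[36:43].round(2))
cov=np.linalg.inv(r.jac.T@r.jac); sd=np.sqrt(np.diag(cov)); print("sd",sd[:4].round(3),sd[10:12].round(2))
_,T6=mnt(c6,p[4:10]); yaw=np.degrees(np.arctan2(T6[1,1],T6[0,1])); print("tool",T6[:3,3],yaw)
E
python3 joint.py
```

```text
post [569.62 131.5 ] 3.74 h 162.38
cam [-1.72 -0.26 -0.06] [0.05 0.09 0.03]
hold [-1.12 -0.21] [ 0.03 -0.27 -0.04]
[[-0.12, 0.35], [0.44, 0.93], [-0.05, -0.52], [0.08, -0.11], [0.24, -0.52], [0.47, 0.64], [-0.34, -0.85], [0.23, 0.96], [0.39, -0.88], [-0.43, 0.12], [0.02, -0.27], [0.37, 0.63], [-0.02, 1.07], [-0.59, -0.98], [0.93, -1.39], [-0.73, 0.23], [0.3, 0.22], [-0.15, 0.01]] [ 0.38  0.63 -0.62 -0.87 -0.63  0.48 -0.04]
sd [0.41  0.329 0.008 0.785] [0.56 1.19]
tool [620.1633548  133.99757034 236.47513465] 3.6148664359367193
```

Call:
move_arm:
  targets:
    - [-0.006,0,-0.003,0,0,0.1,-1]
    - [-0.013,0,-0.006,0,0,0.1,-1]
    - [-0.02,0,-0.006,0,0,0.1,-1]
    - [-0.026,-0.0003,-0.006,0,0,0.1,-1]
    - [-0.03,-0.0005,-0.006,0,0,0.1,-1]
    - [-0.0315,-0.0007,-0.006,0,0,0.1,-1]
    - [-0.0315,-0.0007,-0.006,0,0,0.1,-1]
    - [-0.0315,-0.0007,-0.006,0,0,0.1,-1]
    - [-0.0315,-0.0007,-0.006,0,0,0.1,-1]

```text
t: 9.9
eef_pos: [588.6, 133.9, 230.1]
tcp_rot: [1.478, 1.571, -0.027]
ft_force: [-0.4, -0.2, -2.0]
opening: 0.147
```

```bash
python3 - <<'E'
from h import *
import pickle
s=state();print(s["eef_pos"],s["t"],s["ft_force"],s["moment"],s["opening"])
R=Ro.from_euler("xyz",s["tcp_rot"]).as_matrix(); print(np.degrees(np.arctan2(R[1,1],R[0,1])),R[:,0].round(4))
c=cam("wrist");pickle.dump((s,c),open("w7.pkl","wb"))
crop(c,180,110,360,280,4,"pics/w7.png")
E
```

```text
[588.56304087 133.90236775 230.12356662] 9.9 [-0.39222314 -0.19880695 -1.99020663] [-0.10213443  0.11283232  0.00392978] 0.147204479942386
3.7537009538615154 [ 2.e-04 -0.e+00 -1.e+00]
```

View pics/w7.png

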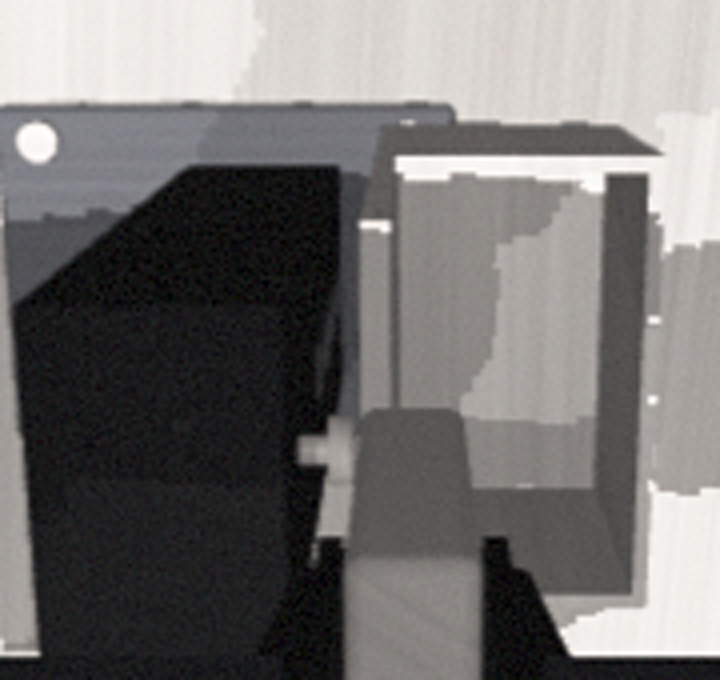

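Call:
move_arm:
  targets:
    - [-0.001,0,0,0,0,0,-1]
    - [-0.002,0,0,0,0,0,-1]
    - [-0.003,0,0,0,0,0,-1]
    - [-0.004,0,0,0,0,0,-1]
    - [-0.004,0,0,0,0,0,-1]
    - [-0.004,0,0,0,0,0,-1]

```text
t: 10.55
eef_pos: [584.4, 133.9, 230.2]
tcp_rot: [1.632, 1.571, 0.127]
ft_force: [-1.3, 0.3, -2.8]
opening: 0.147
```

Call:
move_arm:
  targets:
    - [-0.001,0,0,0,0,0,-1]
    - [-0.002,0,0,0,0,0,-1]
    - [-0.002,0,0,0,0,0,-1]
    - [-0.002,0,0,0,0,0,-1]

```text
t: 10.95
eef_pos: [582.4, 133.9, 230.2]
tcp_rot: [1.379, 1.571, -0.126]
ft_force: [0.5, 1.2, -2.5]
opening: 0.146
```

Call:
move_arm:
  targets:
    - [-0.001,0,0,0,0,0,-1]
    - [-0.002,0,0,0,0,0,-1]
    - [-0.002,0,0,0,0,0,-1]
    - [-0.002,0,0,0,0,0,-1]

```text
t: 11.35
eef_pos: [580.4, 133.9, 230.2]
tcp_rot: [1.486, 1.571, -0.019]
ft_force: [0.5, 0.1, -1.7]
opening: 0.144
```

```bash
python3 - <<'E'
from h import *
import pickle
s=state();print(s["eef_pos"],s["t"],s["ft_force"],s["moment"],s["opening"])
c=cam("wrist");pickle.dump((s,c),open("w8.pkl","wb"))
crop(c,180,110,360,280,4,"pics/w8.png")
E
```

```text
[580.3558478  133.90966289 230.19052904] 11.35 [ 0.48720866  0.05006946 -1.71948504] [-0.1059671   0.07188391  0.00099647] 0.14417599856388308
```

View pics/w8.png

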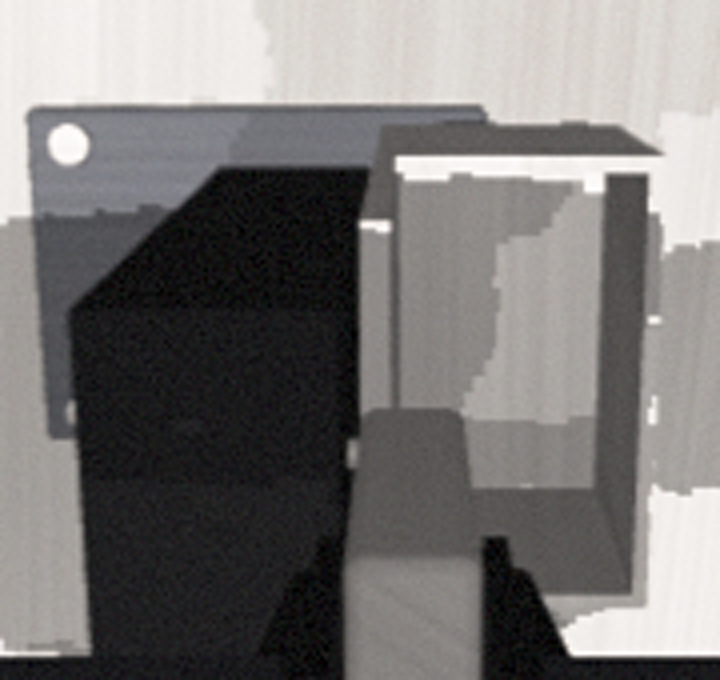

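Call:
move_arm:
  targets:
    - [-0.0007,0,0,0,0,0,-1]
    - [-0.0014,0,0,0,0,0,-1]
    - [-0.002,0,0,0,0,0,-1]
    - [-0.002,0,0,0,0,0,-1]

```text
t: 11.8
eef_pos: [578.3, 133.9, 230.2]
tcp_rot: [1.691, 1.571, 0.186]
ft_force: [0.3, 0.1, -2.0]
opening: 0.145
```

Call:
move_arm:
  targets:
    - [-0.0005,0,0,0,0,0,-1]
    - [-0.001,0,0,0,0,0,-1]
    - [-0.001,0,0,0,0,0,-1]

```text
t: 12.1
eef_pos: [577.3, 133.9, 230.2]
tcp_rot: [1.643, 1.571, 0.138]
ft_force: [-0.8, -0.6, -2.7]
opening: 0.146
```

Call:
move_arm:
  targets:
    - [-0.0003,0,0,0,0,0,-1]
    - [-0.0006,0,0,0,0,0,-1]
    - [-0.0006,0,0,0,0,0,-1]

```text
t: 12.4
eef_pos: [576.8, 133.9, 230.2]
tcp_rot: [1.523, 1.571, 0.018]
ft_force: [0.1, -1.1, -1.8]
opening: 0.146
```

```bash
python3 - <<'E'
from h import *
import pickle
s=state();print(s["eef_pos"],s["t"],s["ft_force"],s["moment"],s["opening"])
c=cam("wrist");pickle.dump((s,c),open("w9.pkl","wb"))
crop(c,180,110,360,280,4,"pics/w9.png")
E
```

```text
[576.80118834 133.91524492 230.17553885] 12.4 [ 0.11677935 -1.06414203 -1.77645741] [-0.07143044  0.01055629  0.01981547] 0.14629805262805345
```

View pics/w9.png

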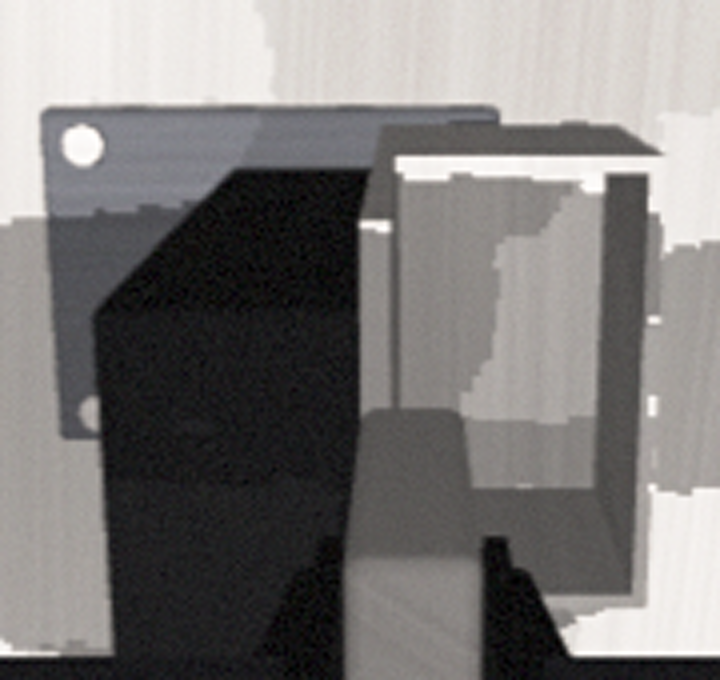

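Call:
move_arm:
  targets:
    - [-0.0004,0,0,0,0,0,-1]
    - [-0.0004,0,0,0,0,0,-1]
    - [-0.0004,0,0,0,0,0,-1]

```text
t: 12.75
eef_pos: [576.6, 133.9, 230.2]
tcp_rot: [1.528, 1.57, 0.023]
ft_force: [2.4, -0.4, -3.9]
opening: 0.144
```

```bash
python3 - <<'E'
from h import *
s=state();print(s["eef_pos"],s["t"],s["ft_force"],s["moment"])
E
```

```text
[576.61715204 133.9112404  230.19698665] 12.75 [ 2.39809319 -0.43993383 -3.89077232] [-0.03884702 -0.41741306  0.04464196]
```

Call:
move_arm:
  targets:
    - [-0.0004,0,0,0,0,0,-1]
    - [-0.0004,0,0,0,0,0,-1]
    - [-0.0004,0,0,0,0,0,-1]

```text
t: 13.05
eef_pos: [576.5, 133.9, 230.2]
tcp_rot: [1.545, 1.569, 0.04]
ft_force: [5.4, 0.2, -5.3]
opening: 0.145
```

```bash
python3 - <<'E'
from h import *
s=state();print(s["eef_pos"],s["t"],s["ft_force"],s["moment"])
E
```

```text
[576.49840707 133.90071619 230.23836825] 13.05 [ 5.36491584  0.15453341 -5.25701463] [-0.0134784  -1.1513622   0.08406685]
```

Call:
move_arm:
  targets:
    - [0.0005,0,-0.001,0,0,0,-1]
    - [0.0005,0,-0.002,0,0,0,-1]
    - [0.0005,0,-0.003,0,0,0,-1]
    - [0.0005,0,-0.004,0,0,0,-1]
    - [0.0005,0,-0.005,0,0,0,-1]
    - [0.0005,0,-0.006,0,0,0,-1]
    - [0.0005,0,-0.006,0,0,0,-1]

```text
t: 13.75
eef_pos: [576.6, 133.9, 224.0]
tcp_rot: [1.48, 1.571, -0.026]
ft_force: [4.3, -0.2, -3.6]
opening: 0.146
```

```bash
python3 - <<'E'
from h import *
s=state();print(s["eef_pos"],s["t"],s["ft_force"],s["moment"])
E
```

```text
[576.58412808 133.89098009 224.02375666] 13.75 [ 4.27948137 -0.20217188 -3.64350358] [-0.04208638 -1.00050719  0.04737416]
```

Call:
move_arm:
  targets:
    - [0.0003,0,-0.001,0,0,0,-1]
    - [0.0003,0,-0.002,0,0,0,-1]
    - [0.0003,0,-0.003,0,0,0,-1]
    - [0.0003,0,-0.004,0,0,0,-1]
    - [0.0003,0,-0.004,0,0,0,-1]

```text
t: 14.25
eef_pos: [576.6, 133.9, 220.1]
tcp_rot: [-1.203, 1.571, -2.709]
ft_force: [1.4, -0.1, 0.6]
opening: 0.149
```

Call:
move_arm:
  targets:
    - [0,0,-0.001,0,0,0,-1]
    - [0,0,-0.002,0,0,0,-1]
    - [0,0,-0.002,0,0,0,-1]

```text
t: 14.55
eef_pos: [576.6, 133.9, 218.2]
tcp_rot: [-1.068, 1.571, -2.573]
ft_force: [-0.7, -0.5, 3.0]
opening: 0.146
```

```bash
python3 - <<'E'
from h import *
s=state();print(s["eef_pos"],s["t"],s["ft_force"],s["moment"])
c=cam("wrist");crop(c,180,110,360,280,4,"pics/w10.png")
E
```

```text
[576.63947928 133.89655706 218.17909692] 14.55 [-0.70262803 -0.45279509  3.01894564] [-0.22237098 -0.04045718  0.14091238]
```

View pics/w10.png

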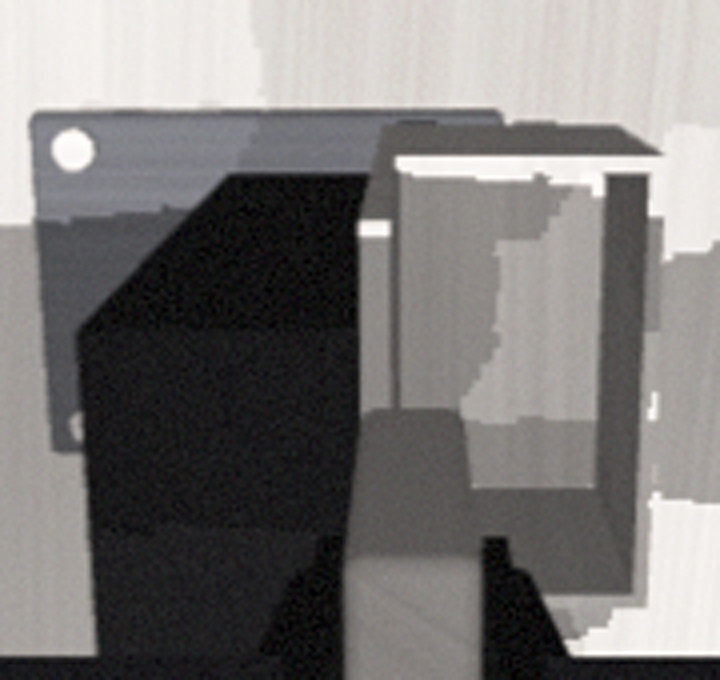

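Call:
move_arm:
  targets:
    - [0,0,-0.001,0,0,0,-1]
    - [0,0,-0.002,0,0,0,-1]
    - [0,0,-0.003,0,0,0,-1]
    - [0,0,-0.003,0,0,0,-1]

```text
t: 15.0
eef_pos: [576.7, 133.9, 215.2]
tcp_rot: [-0.899, 1.571, -2.405]
ft_force: [-1.8, -0.2, 3.1]
opening: 0.149
```

Call:
move_arm:
  targets:
    - [0,0,-0.0005,0,0,0,-1]
    - [0,0,-0.001,0,0,0,-1]
    - [0,0,-0.0015,0,0,0,-1]
    - [0,0,-0.0015,0,0,0,-1]

```text
t: 15.4
eef_pos: [576.7, 133.9, 213.9]
tcp_rot: [0.69, 1.571, -0.815]
ft_force: [-1.3, -0.9, 7.0]
opening: 0.141
```

Call:
move_arm:
  targets:
    - [0,0,-0.0005,0,0,0,-1]
    - [0,0,-0.001,0,0,0,-1]
    - [0,0,-0.001,0,0,0,-1]

```text
t: 15.7
eef_pos: [576.7, 133.9, 213.0]
tcp_rot: [0.925, 1.571, -0.581]
ft_force: [-2.1, -0.6, 6.2]
opening: 0.144
```

Call:
move_arm:
  targets:
    - [0,0,-0.0005,0,0,0,-1]
    - [0,0,-0.001,0,0,0,-1]
    - [0,0,-0.001,0,0,0,-1]

```text
t: 16.0
eef_pos: [576.7, 133.9, 212.0]
tcp_rot: [0.991, 1.571, -0.514]
ft_force: [-2.5, -1.0, 7.0]
opening: 0.145
```

```bash
python3 - <<'E'
from h import *
s=state();print(s["eef_pos"],s["t"],s["ft_force"],s["moment"],s["opening"])
E
```

```text
[576.65818824 133.88618147 211.99831812] 16.0 [-2.49996129 -0.96769317  6.95052107] [-0.307946    0.3128225   0.10193302] 0.14457816937825835
```

Call:
move_arm:
  targets:
    - [0,0,-0.0005,0,0,0,-1]
    - [0,0,-0.001,0,0,0,-1]
    - [0,0,-0.001,0,0,0,-1]

```text
t: 16.3
eef_pos: [576.7, 133.9, 211.1]
tcp_rot: [1.113, 1.571, -0.392]
ft_force: [-2.5, -0.7, 7.8]
opening: 0.148
```

```bash
python3 - <<'E'
from h import *
s=state();print(s["eef_pos"],s["t"],s["ft_force"],s["moment"],s["opening"])
E
```

```text
[576.65987634 133.89782266 211.11403656] 16.3 [-2.54915178 -0.65908672  7.75332091] [-0.2678234   0.29208905  0.12731469] 0.14757482762584528
```

Call:
move_arm:
  targets:
    - [0,0,-0.0005,0,0,0,-1]
    - [0,0,-0.001,0,0,0,-1]
    - [0,0,-0.001,0,0,0,-1]

```text
t: 16.6
eef_pos: [576.7, 133.9, 210.7]
tcp_rot: [1.496, 1.57, -0.009]
ft_force: [-4.3, -1.1, 13.6]
opening: 0.146
```

```bash
python3 - <<'E'
from h import *
s=state();print(s["eef_pos"],s["t"],s["ft_force"],s["moment"],s["opening"])
c=cam("wrist");crop(c,180,110,360,280,4,"pics/w11.png")
import pickle; pickle.dump((s,c),open("w11.pkl","wb"))
E
```

```text
[576.68033676 133.90191686 210.73932184] 16.6 [-4.27272821 -1.14619338 13.62991248] [-0.43117103  0.82130547  0.12953985] 0.1464038524411505
```

View pics/w11.png

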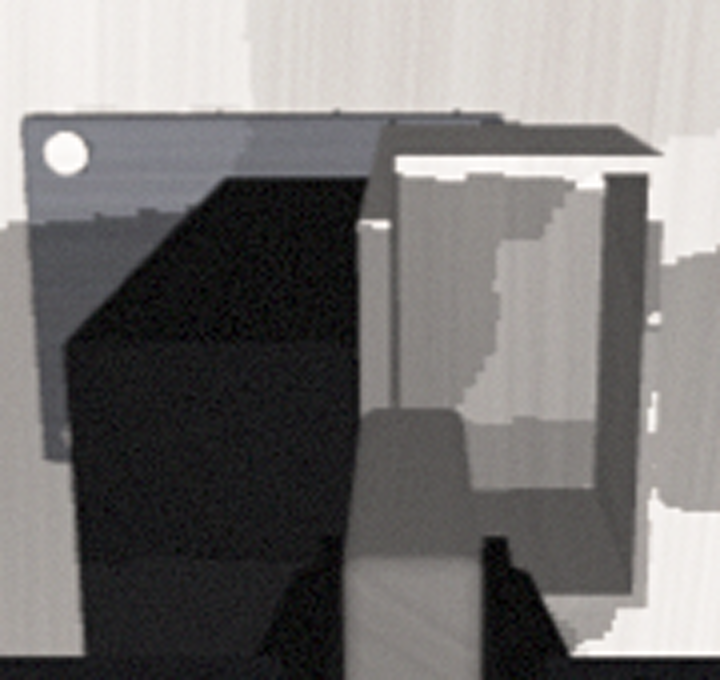

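Call:
move_arm:
  targets:
    - [0,0,-0.0006,0,0,0,-1]
    - [0,0,-0.0006,0,0,0,-1]
    - [0,0,-0.0006,0,0,0,-1]

```text
t: 16.95
eef_pos: [576.7, 133.9, 210.6]
tcp_rot: [1.555, 1.57, 0.049]
ft_force: [-5.6, -1.5, 17.8]
opening: 0.147
```

```bash
python3 - <<'E'
from h import *
s=state();print(s["eef_pos"],s["t"],s["ft_force"],s["moment"],s["opening"])
E
```

```text
[576.70253838 133.91088028 210.56291505] 16.95 [-5.58080146 -1.4502116  17.82778973] [-0.4787342   1.06345559  0.11000203] 0.14673316356968347
```

Call:
move_arm:
  targets:
    - [-0.0001,0,0.0004,0,0,0,-1]
    - [-0.0003,0,0.0008,0,0,0,-1]
    - [-0.0003,0,0.0008,0,0,0,-1]
    - [-0.0003,0,0.0008,0,0,0,-1]

```text
t: 17.35
eef_pos: [576.7, 133.9, 210.7]
tcp_rot: [1.546, 1.57, 0.041]
ft_force: [-1.8, -0.5, 10.8]
opening: 0.144
```

```bash
python3 - <<'E'
from h import *
s=state();print(s["eef_pos"],s["t"],s["ft_force"],s["moment"],s["opening"])
E
```

```text
[576.67665263 133.88610167 210.70176699] 17.35 [-1.81057243 -0.46926882 10.78956969] [-0.34776064  0.44626762  0.18371631] 0.14376849100122424
```

Call:
move_arm:
  targets:
    - [0,0,0.0004,0,0,0,-1]
    - [0,0,0.0004,0,0,0,-1]
    - [0,0,0.0004,0,0,0,-0.6]
    - [0,0,0.0004,0,0,0,-0.5]
    - [0,0,0.0004,0,0,0,-0.3]
    - [0,0,0.0004,0,0,0,-0.2]
    - [0,0,0.0004,0,0,0,-0.2]
    - [0,0,0.0004,0,0,0,-0.2]

```text
t: 18.15
eef_pos: [576.4, 133.9, 210.2]
tcp_rot: [-1.807, 1.571, 2.971]
ft_force: [0.2, 0.1, -0.1]
opening: 0.399
```

```bash
python3 - <<'E'
from h import *
s=state();print(s["eef_pos"],s["t"],s["ft_force"],s["moment"],s["opening"])
c=cam("wrist");crop(c,180,110,360,280,4,"pics/w12.png")
import pickle; pickle.dump((s,c),open("w12.pkl","wb"))
E
```

```text
[576.44324663 133.93330309 210.19219983] 18.15 [ 0.16368003  0.1072779  -0.08039756] [-0.06371795  0.0340226  -0.01079529] 0.3986426860719586
```

View pics/w12.png

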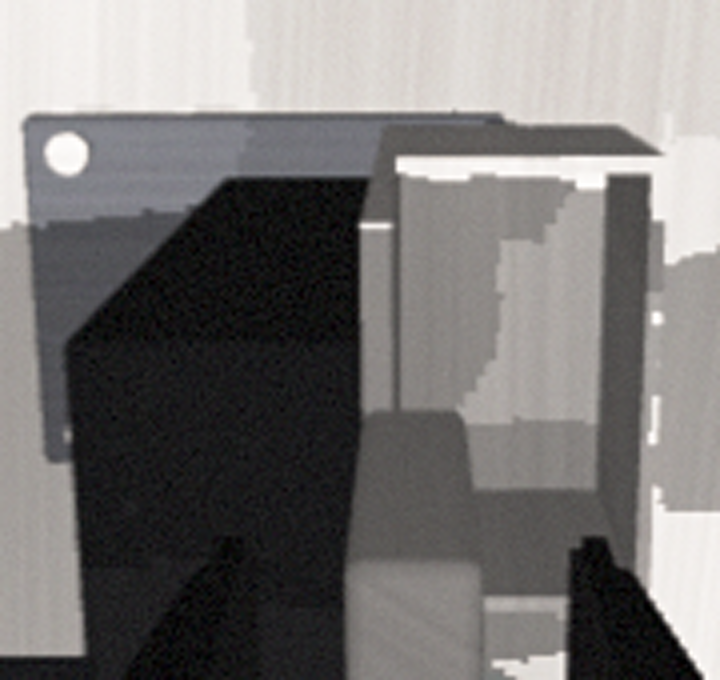

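Call:
move_arm:
  targets:
    - [0,0,0.005,0,0,0,-0.2]
    - [0,0,0.02,0,0,0,-0.2]
    - [0,0,0.04,0,0,0,-0.2]
    - [0,0,0.06,0,0,0,-0.2]
    - [0,0,0.08,0,0,0,-0.2]
    - [0,0,0.1,0,0,0,-0.2]
    - [0,0,0.1,0,0,0,-0.2]

```text
t: 18.9
eef_pos: [577.2, 134.1, 313.1]
tcp_rot: [1.623, 1.566, 0.118]
ft_force: [0.4, 0.7, -0.1]
opening: 0.399
```

```bash
python3 - <<'E'
from h import *
s=state();print(s["eef_pos"],s["t"],s["ft_force"])
c=cam("wrist");cv2.imwrite("pics/w13.png",c["img"])
t=cam("side"); crop(t,190,120,350,300,3,"pics/s13.png")
E
```

```text
[577.21078968 134.05239185 313.10232183] 18.9 [ 0.39015375  0.69659763 -0.12343277]
```

View pics/w13.png

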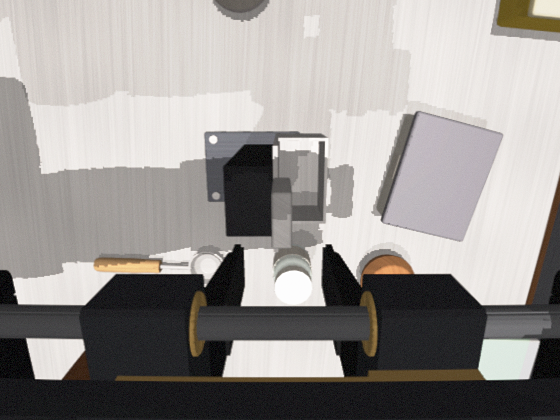

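View pics/s13.png

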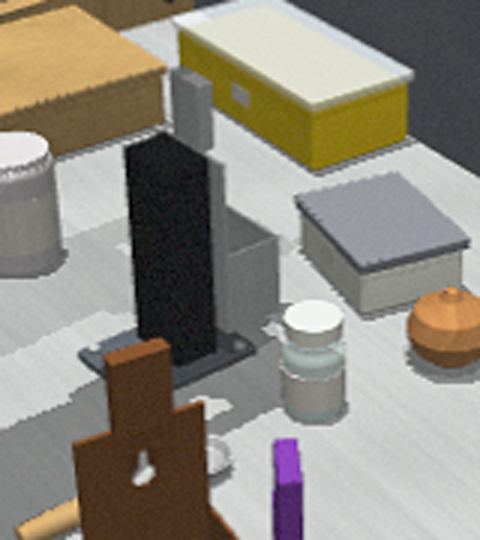

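Call:
move_arm:
  targets:
    - [0.005,0,0.005,0,0,-8.5,0]
    - [0.01,0,0.005,0,0,-17,0]
    - [0.015,0,0.005,0,0,-25.5,0]
    - [0.022,0,0.005,0,0,-34,0]
    - [0.03,0,0.005,0,0,-42.5,0]
    - [0.038,0,0.005,0,0,-51,0]
    - [0.046,0,0.005,0,0,-59.5,0]
    - [0.054,0,0.005,0,0,-68,0]
    - [0.06,0.002,0.005,0,0,-76.5,0]
    - [0.065,0.004,0.005,0,0,-85,0]

```text
t: 20.0
eef_pos: [641.5, 137.8, 313.5]
tcp_rot: [0.012, 1.568, -2.983]
ft_force: [0.7, -0.0, -0.1]
opening: 0.498
```

Call:
move_arm:
  targets:
    - [0.005,0,-0.005,0,7,0,0.3]
    - [0.01,0,-0.01,0,14,0,0.5]
    - [0.015,0,-0.02,0,21,0,0.7]
    - [0.02,0,-0.025,0,28,0,0.9]
    - [0.025,0,-0.03,0,35,0,1]
    - [0.025,0,-0.03,0,42,0,1]
    - [0.025,0,-0.03,0,42,0,1]
    - [0.025,0,-0.03,0,42,0,1]

```text
t: 20.8
eef_pos: [666.7, 137.9, 283.4]
tcp_rot: [-0.152, 0.839, -3.141]
ft_force: [0.4, -0.2, 0.3]
opening: 0.995
```

```bash
python3 - <<'E'
from h import *
import pickle
s=state();print(s["eef_pos"],s["t"],s["ft_force"])
c=cam("wrist");cv2.imwrite("pics/w14.png",c["img"]);pickle.dump((s,c),open("w14.pkl","wb"))
crop(c,220,100,360,250,4,"pics/w14c.png")
E
```

```text
[666.71338739 137.91200932 283.35112097] 20.8 [ 0.39448452 -0.18921177  0.34132242]
```

View pics/w14.png

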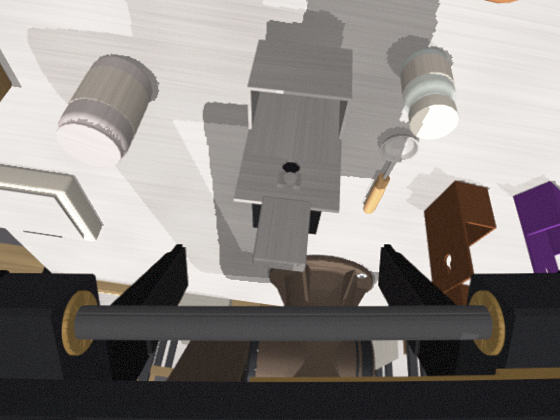

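View pics/w14c.png

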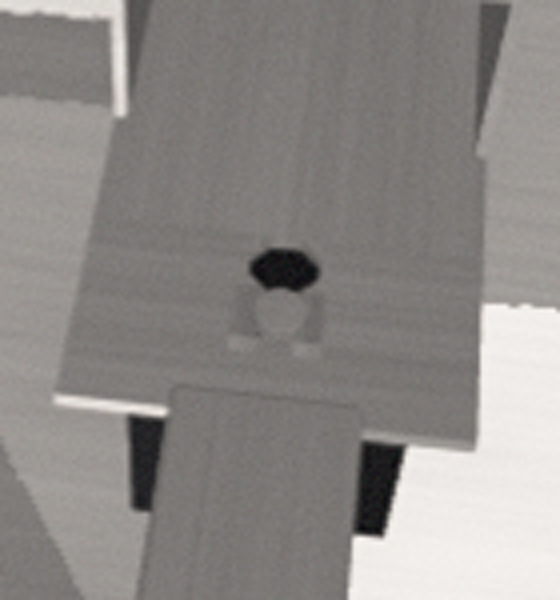

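```bash
python3 - <<'E'
from h import *
import pickle
s,c=pickle.load(open("w14.pkl","rb"))
M=np.array(c["mount"]).copy(); T0=c["T"]@np.linalg.inv(M)
d=[-1.72,-.26,-.06]; M[:3,3]+=d; M[:3,:3]=Ro.from_rotvec(np.radians([.05,.09,.03])).as_matrix()@M[:3,:3]; c["T"]=T0@M
y=np.radians(3.74); ex=np.array([np.cos(y),np.sin(y),0]);ey=np.array([-np.sin(y),np.cos(y),0]);o=np.array([569.6,131.5,0])
z0=210.6-178
def W(q): return o+q[0]*ex+q[1]*ey+np.array([0,0,q[2]+z0])
for n,q,ob in [("pt+",(4,45,152),(57,393)),("pt-",(4,-45,152),(477,440)),("gripL",(14,20,210),None),("post+",(0,30,186-z0),None),("post-back",(-40,-30,186-z0),(385,535)),("pb+",(-40,30,186-z0),(133,510)),("keyhole",(4,0,110),(285,268)),("head",(11.3,0,128),(282,315)),("pocket",(54,45,70),None),("pk-",(54,-45,70),None)]:
    p=proj(c,W(q))[0]; print(n,p.round(1),((p-(220,100))*4).round(0),ob)
from scipy.optimize import least_squares
# screw rel. to hole centre along holder z, from this picture alone
for dz in (14,15,16,17,18,19): print(dz,((proj(c,W((9+2.4,0,110+dz)))[0]-proj(c,W((4,0,110)))[0])*4).round(1))
E
```

```text
pt+ [234.5 197.9] [ 58. 392.] (57, 393)
pt- [339.8 209.5] [479. 438.] (477, 440)
gripL [253.9 257.8] [135. 631.] None
post+ [251.8 203.8] [127. 415.] None
post-back [315.8 234.1] [383. 537.] (385, 535)
pb+ [252.7 227.1] [131. 508.] (133, 510)
keyhole [291.4 165.5] [286. 262.] (285, 268)
head [290.1 176.2] [281. 305.] (282, 315)
pocket [247.3  87. ] [109. -52.] None
pk- [351.6  98.1] [526.  -7.] None
14 [-3.3 27.9]
15 [-3.7 31.5]
16 [-4.1 35.1]
17 [-4.5 38.7]
18 [-4.9 42.3]
19 [-5.3 45.9]
```

```bash
python3 - <<'E'
from cell import job_done,state
print(job_done()); print(state()["t"])
E
```

```text
the job is handed in; nothing more can be done
None
the job is handed in; nothing more can be done
```

The grey metal holder is hanging on the screw, pulled down to the hard stop. I let go of it and handed the job in about 21 s into the 72 s limit.

- **Finding the screw:** I found it with the wrist camera, on the post's far face at about 162 mm. The later feel of the hard stop put it nearer 161 mm.
- **Fitting:** I pinched the grip block and brought the holder up in steps of about 1 mm. The head entered the hole without touching, and the plate came flush with about 5 N of contact.
- **Pulling down:** The holder went down about 19.6 mm from the entry height. Drag built up to about 10 N. The force then jumped to nearly 18 N with almost no movement, which is the hard stop. I eased the load before opening the fingers.
- **Last checks:**
    - In the final front view the plate and post edges lie within about 0.6 px of an upright, flush holder, with the head at the top of the slot. The head showed a few pixels off its predicted place, so the picture alone fixes its height only to about 1–2 mm; the hard stop is the firmer evidence.
    - The wrist force was near zero and the fingers were clear of everything.
    - I noticed nothing else out of place in the pictures, though I did not measure the other items again.

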